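Dry-fit a power supply on its chassis plate

TASK

Dry-fit the power supply on the bare chassis plate: stand the transformer in the marked square just in front of the mains inlet, the larger of the two capacitors in the square just in front of the fuse holder, and the finned heat sink, fins up, in the square just in front of the pair of output posts, then lay the fan flat on top of the heat sink. Centre each part in its square and the fan on the heat sink, with transformer, heat sink and fan squared up to the plate (a quarter turn either way is fine). Set everything down rather than dropping it, leave the parts standing free, and leave the smaller capacitor where it is.

Things in the scene. Friction and masses are not known exactly. Their poses are not given: they have to be found in the camera images.
- chassis: Bare aluminium plate, fixed on the bench, 150 (x) by 300 (y) by 5 mm thick, origin at the centre of its underside, z up. Three flat black outlined squares, 70 mm outside, are centred at x -30 mm, y -90, 0 and +90 mm, sides parallel to the plate. Beyond each, at x +45 mm and the same y, stands a fixture up to 28 mm high. Yaw within 0.22 rad.
- inlet: Mains inlet: black block 28 (x) by 46 (y) mm, 24 mm high, grey recess and three small brass pins on top. Its square is the one straight in front: centre 75 mm from this origin along this body's -x, on the plate's top. Origin: centre of its underside, level with the plate's top; axes parallel to the plate's. Fixed; on any of the plate's three fixture places.
- fuseholder: Fuse holder: white base 24 (x) by 46 (y) mm, glass tube fuse along y in two brass clips, 19 mm high in all. Its square is the one straight in front: centre 75 mm from this origin along this body's -x, on the plate's top. Origin: centre of its underside, level with the plate's top; axes parallel to the plate's. Fixed; on any of the plate's three fixture places.
- posts: Output posts: grey base 24 (x) by 46 (y) mm with two round black posts with brass tips side by side along y, 28 mm high in all. Its square is the one straight in front: centre 75 mm from this origin along this body's -x, on the plate's top. Origin: centre of its underside, level with the plate's top; axes parallel to the plate's. Fixed; on any of the plate's three fixture places.
- transformer: Transformer, loose, upright on the bench: laminated dark steel core 54 (x) by 28 (y) mm, 46 mm high, on a 3 mm foot plate 54 by 46 mm; a copper winding bulges 22 mm to each side in y (z 10 to 38 mm). The core's end faces at x -27 and +27 mm are flat and good to grip. About 0.42 kg. Origin: centre of its underside, z up.
- heatsink: Aluminium heat sink, loose on the bench, fins up: 60 (x, along the fins) by 40 (y) mm, 30 mm high: 6 mm base, six upright fins 2.5 mm thick at 7.5 mm pitch, the outer ones flush with the base, so the sides at y -20 and +20 mm are flat and good to grip. About 0.11 kg. Origin: centre of its underside, z up.
- fan: Small cooling fan, loose, lying flat on the bench: black frame 40 by 40 mm, 20 mm high, grey hub and blades seen from above; flat sides at x and y -20 and +20 mm. About 0.04 kg. Origin: centre of its underside, z up.
- capacitor: The larger capacitor, loose, standing on the bench: black can of 35 mm diameter, 48 mm high, aluminium top. About 0.07 kg. Origin: centre of its underside, z up.
- small_capacitor: The smaller capacitor, loose, standing on the bench: black can of 22 mm diameter, 32 mm high, aluminium top; it stays where it is. Origin: centre of its underside, z up. The loose parts start at least 25 mm apart, among a solder reel, a screw jar (the tallest, 42 mm) and a ferrite ring (50 mm diameter).

How it is judged:
By the outcome, as a careful person would: the job done as asked, in the order asked, and still so for the second after the job is handed in, with the robot touching nothing.
It also fails if it takes over 117 s, if anything falls off the work surface, if the arm or the gripper's body presses on something with over 40 N, if the wrist force passes 120 N, or if a joint passes its speed limit or range.

ROBOT

A 7-joint arm with a two-finger parallel gripper is mounted at the origin on the work surface. World frame = base frame: x ahead of the robot, y to its left, z up, the work surface at z = 0. Lengths are in m, angles in rad, forces in N, time in s.
With the tool pointing down it reaches from about 0.35 to 0.9 m from the base axis. Payload 8.1 kg.
Tool frame: the origin (TCP) lies at the very end of the fingers, on their centre line; the grasp point (between the pads) lies 19 mm behind it; z points along the fingers, x is the direction in which the jaws open and shut, and the axes are right-handed (so a half turn about z gives the same grasp; the last joint's range is limited). The gripper opens to 92 mm and grips with 3 to 60 N. Pads are 19 mm wide; open, the fingers measure 130 mm over their backs; the gripper's body (75 mm by 190 mm) begins 47 mm behind the grasp point.
Start: joints at [-1.208, 0.434, 0.025, 1.573, -0.012, 1.134, -0.075], TCP at [0.281, 0.558, 0.227] pointing down, gripper open.
Joint ranges: [-2.62, 2.62], [-0.44, 2.09], [-1.27, 1.32], [0.08, 2.57], [-1.32, 4.46], [0.12, 2], [-2.74, 2.74]. Speed limits (rad/s): [2.22, 2.22, 3.01, 3.01, 3.14, 3.14, 3.14].

INTERFACE

Orientations are given as a 3x3 rotation matrix whose columns are the frame's x, y, z axes.
In Python, from workcell import sensors, viewer, robot gives the robot as it stands. The module is installed in compiled form; this text tells all that it offers.
- The arm moves only by the shell command python3 -m inch 'ROWS' [FORCE]. ROWS is JSON, a list of rows, each a list of 3 entries, a list of its own where there are three numbers: the shift along the world's x, y, z in cm, then the turn, a rotation vector about the world's x, y, z in degrees, then the opening, from -1 (shut) to 1 (fully open). A call has 1 to 5 rows; each row shifts and turns the commanded pose from where the row before left it; what a row does not reach is not made up. A row lasts 1/12 s, in which the tool goes at most 41.7 mm and 7.16 degrees, less where a joint would pass 70% of its speed; a pose out of reach is approached as far as the arm can. A call with a gripper value outside its range is refused whole. The fingers move at their own pace and stop on an object; FORCE is the grip in N (left out, the last holds). Time passes only in rows, so rows that do not move let the fingers close. It gives the time, the measured TCP pose, the force and the opening at its end, in the units of the state.
- sensors.state(): the state, without advancing time (a new reading comes with each control period).
- viewer.snapshot(name): name is "side" or "top" or "wrist"; returns the picture (400x640x3 uint8, red, green, blue); there is no depth.
- viewer.camera_model(name): a dict with "fx", "fy", "cx", "cy" (pixels), "camera_from_world" (4x4, takes a point from world to camera coordinates). Camera axes: x right, y up, looking along -z (the intrinsics and any distortion apply to the point x, -y, -z); pixel columns grow to the right and rows downward; lengths in m; the calibration is good to about 2 mm. A picture is of the moment at which its call begins: read the wrist's pose just before it. camera_model takes no time and is no camera call; for the wrist camera it gives the pose at the moment of the call.
- robot.hand_in(): hands the job in, once; it reports no verdict.
The state is a dict: "time_s": time; "qpos": joint angles; "qvel": joint speeds; "joint_efforts": joint torques, N m; "position": TCP position; "tcp_rot": TCP orientation; "wrist_force": force on the tool from outside, world axes, zero at the start; "ft_torque": the same for the moment, N m; "gripper_width": finger opening in m.
Only numpy, scipy, OpenCV 4.12 (cv2) and the standard library are available. Lean on these libraries where they do the work, as an engineer would, in place of code of your own. Each camera call takes 0.05 s, during which the arm holds its last target. There are 200 camera calls.

## Working session

There is one attempt and no reset: what is moved stays moved. The work goes in short steps, Python scripts to look and compute and a shell command to move; the robot and the scene stay as the last step left them, time stands still between calls to the robot, and variables do not carry over. Pictures are saved under pics/ and viewed, about 12 in all and at most 16, crops included, and the job is handed in when it is done.

```bash
mkdir -p pics
cat > h.py <<'E'
import numpy as np, cv2
from workcell import sensors, viewer, robot
def snap(n,f):
    m=viewer.camera_model(n); im=np.array(viewer.snapshot(n)); cv2.imwrite('pics/'+f,im[:,:,::-1]); return m,im
def ray(m,u,v):
    T=np.array(m["camera_from_world"]); R=T[:3,:3]; t=T[:3,3]
    d=np.array([(u-m["cx"])/m["fx"],-(v-m["cy"])/m["fy"],-1.]); return -R.T@t, R.T@d
def pt(m,u,v,z):
    c,d=ray(m,u,v); return c+d*(z-c[2])/d[2]
def proj(m,p):
    T=np.array(m["camera_from_world"]); q=T[:3,:3]@np.array(p)+T[:3,3]
    return m["cx"]+m["fx"]*q[0]/-q[2], m["cy"]+m["fy"]*(-q[1])/-q[2]
E
python3 - <<'E'
from h import *
import pickle
for n in("top","side"):
    m,im=snap(n,n+"0.png"); print(n,{k:v for k,v in m.items()}); pickle.dump(m,open(n+'.pkl','wb'))
print(sensors.state())
E
```

```text
top {'fx': 417.30910220057496, 'fy': 417.30910220057496, 'cx': 324.32496132163794, 'cy': 203.01582203706738, 'camera_from_world': array([[-1.48334714e-02, -9.99880473e-01, -4.35971403e-03,
         4.88433885e-04],
       [ 9.77039991e-01, -1.54211649e-02,  2.12497161e-01,
        -5.73257058e-01],
       [-2.12538994e-01, -1.10754439e-03,  9.77151958e-01,
        -8.06582621e-01],
       [ 0.00000000e+00,  0.00000000e+00,  0.00000000e+00,
         1.00000000e+00]])}
side {'fx': 417.1545255283655, 'fy': 417.1545255283655, 'cx': 323.49708541781393, 'cy': 192.95606356930847, 'camera_from_world': array([[-9.94731338e-01, -1.02515707e-01, -3.06692304e-04,
         5.48680485e-01],
       [ 6.18464134e-02, -6.02489227e-01,  7.95727185e-01,
        -7.01889074e-02],
       [-8.17593137e-02,  7.91515800e-01,  6.05655144e-01,
        -1.03128506e+00],
       [ 0.00000000e+00,  0.00000000e+00,  0.00000000e+00,
         1.00000000e+00]])}
{'time_s': 0.1, 'qpos': array([-1.20762593,  0.43513372,  0.02498729,  1.57398193, -0.01159068,
        1.13399149, -0.07507633]), 'qvel': array([ 4.16976264e-04, -1.30539122e-04,  5.23331738e-04, -3.72038029e-03,
        1.19839770e-03, -3.07999116e-05,  4.68099964e-04]), 'joint_efforts': array([ 2.89022035e-03, -6.69127035e+01,  9.87754539e-01, -3.15142965e+01,
       -6.05169847e-02,  3.73253028e-02,  5.03588535e-05]), 'position': array([0.28055203, 0.55799899, 0.22604512]), 'tcp_rot': array([[ 4.49159147e-01,  8.93451634e-01, -4.87845622e-04],
       [ 8.93450728e-01, -4.49159390e-01, -1.27983201e-03],
       [-1.36258844e-03,  1.38982226e-04, -9.99999062e-01]]), 'wrist_force': array([-0.10303156,  0.45060299,  0.63313333]), 'ft_torque': array([ 0.02355982,  0.00692145, -0.01036743]), 'gripper_width': 0.09185643564645932}
```

View pics/top0.png

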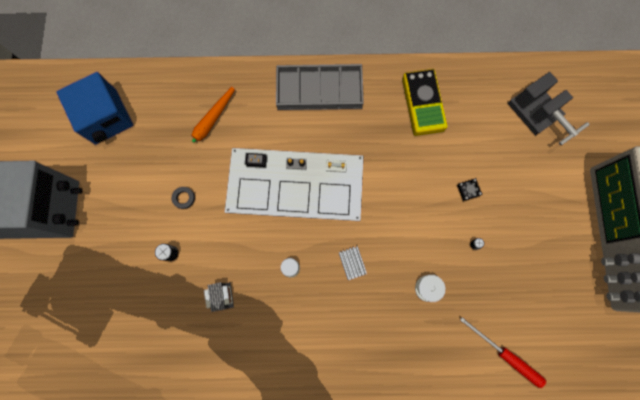

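View pics/side0.png

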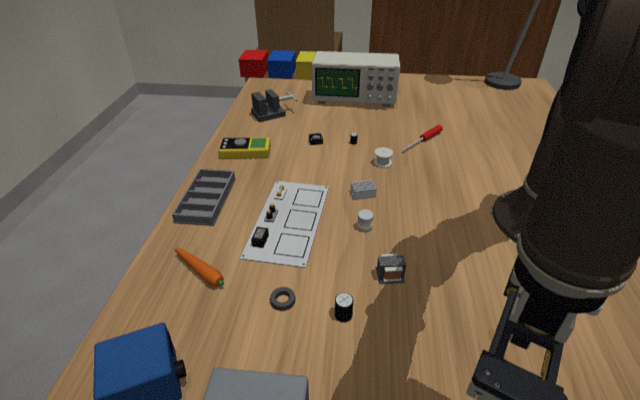

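Top view: the inlet is at (256,160), the posts at (296,162) and the fuse holder at (336,165). The transformer is at (219,296), the large capacitor at (165,253), the heat sink at (353,262), the fan at (470,190) and the small capacitor at (478,243).

Run:
```python
from h import *
import pickle
m=pickle.load(open('top.pkl','rb')); im=cv2.imread('pics/top0.png'); hsv=cv2.cvtColor(im,cv2.COLOR_BGR2HSV)
def world(c,z): return np.array([pt(m,u,v,z)[:2] for u,v in c],np.float32)
def box(mask,win,z,nm):
    k=np.zeros(mask.shape,np.uint8); x0,y0,x1,y1=win; k[y0:y1,x0:x1]=mask[y0:y1,x0:x1]*255
    cs,_=cv2.findContours(k,cv2.RETR_EXTERNAL,cv2.CHAIN_APPROX_NONE); c=max(cs,key=cv2.contourArea)[:,0,:]
    r=cv2.minAreaRect(world(c,z)*1000); print(nm,np.round(r[0],1),np.round(r[1],1),round(r[2],1)); return c
S,V=hsv[...,1],hsv[...,2]
box((S<50)&(V>150),(210,135,380,235),.005,'plate')
box((S<70)&(V>100),(335,240,372,285),.03,'hs')
box((V<90),(450,172,490,208),.02,'fan')
box((S<60)&(V>90),(150,240,180,265),.048,'cap top')
box((S<60),(198,276,240,316),.046,'trafo')
box((S<60)&(V>90),(470,236,484,250),.032,'small cap')
for u,v in((256,160),(296,162),(336,165)): print(pt(m,u,v,.02))
a=cv2.resize(im[240:320,140:240],None,fx=4,fy=4,interpolation=cv2.INTER_CUBIC); b=cv2.resize(im[240:320,320:380],None,fx=4,fy=4,interpolation=cv2.INTER_CUBIC)
cv2.imwrite('pics/crop1.png',np.hstack([a,b]))
```

```text
plate [631.9  58. ] [299.9 150.6] 85.6
hs [451.6 -65.2] [60.9 42.1] 17.2
fan [ 607.8 -325.7] [40. 45.] 16.3
cap top [479.  327.5] [31.7 30.9] 89.1
trafo [387.4 210.3] [52.8 54.4] 9.6
small cap [ 488.9 -332.2] [18.6 18.6] 42.0
[0.6830001  0.14294034 0.02      ]
[0.67687493 0.05355646 0.02      ]
[ 0.66844296 -0.0355109   0.02      ]
```

View pics/crop1.png

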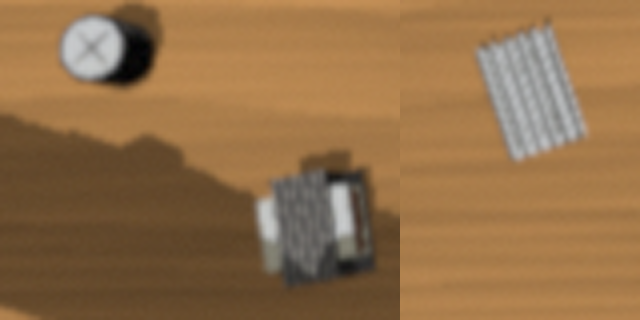

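The plate measures 300x150 mm, centred at (632,58) with yaw -4.4 deg, which fits. The crop shows the transformer's core axis near world x, and the heat sink at about +17 deg. I'm moving above the transformer for a wrist look.

```bash
python3 -m inch '[[[1.2,-3.9,0],[0,0,-6.2],1],[[1.2,-3.9,0],[0,0,-6.2],1],[[1.2,-3.9,0],[0,0,-6.2],1],[[1.2,-3.9,0],[0,0,-6.2],1],[[1.2,-3.9,0],[0,0,-6.2],1]]' >/dev/null; python3 -m inch '[[[1.2,-3.9,0],[0,0,-6.2],1],[[1.2,-3.9,0],[0,0,-6.2],1],[[1.2,-3.9,0],[0,0,-6.2],1],[[1.0,-3.6,0],[0,0,-6.2],1],[[0,0,0],[0,0,0],1]]'
python3 - <<'E'
from h import *
m,im=snap("wrist","w1.png"); import pickle; pickle.dump(m,open('w1.pkl','wb'))
s=sensors.state(); print(s['position'],s['tcp_rot'],s['qpos'],s['time_s'],m)
E
```

```text
time_s: 0.93
position: [0.3882, 0.203, 0.2268]
tcp_rot: [[0.993, 0.115, 0.0], [0.115, -0.993, -0.002], [-0.0, 0.002, -1.0]]
wrist_force: [-0.1, -0.8, 0.1]
gripper_width: 0.0917
[0.38750903 0.20663863 0.22682335] [[ 9.92422347e-01  1.22873455e-01  1.63934412e-05]
 [ 1.22873447e-01 -9.92422220e-01 -5.02880646e-04]
 [-4.55214669e-05  5.01084309e-04 -9.99999873e-01]] [-0.90977341  0.12282454  0.3345705   2.02007527 -0.04712863  1.00620385
 -0.42911562] 0.9833 {'fx': 300.46601897759973, 'fy': 300.46601897759973, 'cx': 319.4710439354117, 'cy': 207.46408084084086, 'camera_from_world': array([[ 9.93312477e-01,  1.15455253e-01, -6.38470902e-04,
        -4.09698625e-01],
       [-1.11167444e-01,  9.54899967e-01, -2.75332259e-01,
        -1.16245140e-01],
       [-3.11788798e-02,  2.73561945e-01,  9.61348917e-01,
        -4.34418503e-01],
       [ 0.00000000e+00,  0.00000000e+00,  0.00000000e+00,
         1.00000000e+00]])}
```

View pics/w1.png

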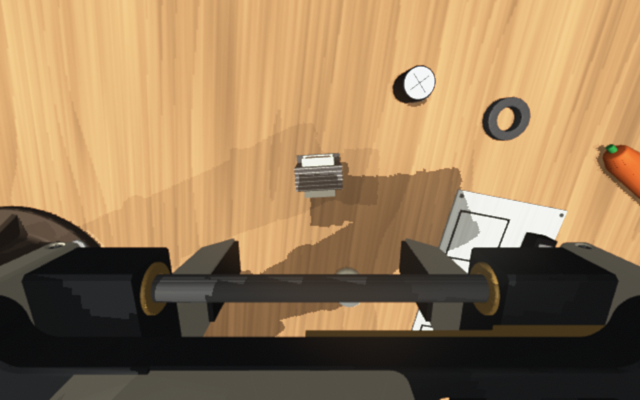

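The wrist view shows the transformer core at (319,173), almost aligned with the jaws, and the large capacitor's top at (419,82). I'll measure the transformer and capacitor from this frame.

Run:
```python
from h import *
import pickle
m=pickle.load(open('w1.pkl','rb')); im=cv2.imread('pics/w1.png')
cv2.imwrite('pics/w1c.png',cv2.resize(im[140:210,280:360],None,fx=8,fy=8,interpolation=cv2.INTER_CUBIC))
h=cv2.cvtColor(im,cv2.COLOR_BGR2HSV); k=((h[...,1]<60)&(h[...,2]>150)).astype(np.uint8); k[:, :390]=0;k[110:]=0;k[:,445:]=0
c=max(cv2.findContours(k,0,1)[0],key=cv2.contourArea)[:,0]; print(cv2.minAreaRect(np.array([pt(m,u,v,.048)[:2] for u,v in c],np.float32)*1000))
```

```text
((479.1077880859375, 327.95562744140625), (31.371112823486328, 30.573495864868164), 52.629337310791016)
```

View pics/w1c.png

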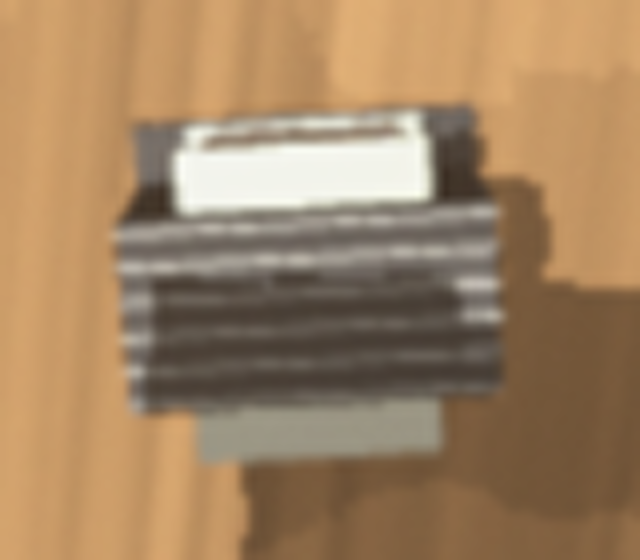

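The crop shows the core-top corners at about (118,228), (497,208), (502,388) and (138,412), at 8x scale.

Run:
```python
from h import *
import pickle
m=pickle.load(open('w1.pkl','rb'))
P=np.array([pt(m,280+u/8,140+v/8,.046)[:2] for u,v in((118,228),(497,208),(502,388),(138,412))])*1000
print(P.round(1),cv2.minAreaRect(P.astype(np.float32)),np.degrees(np.arctan2(*(P[1]-P[0]+P[2]-P[3])[::-1])),P.mean(0))
```

```text
[[358.4 222.9]
 [411.3 232. ]
 [415.6 206.3]
 [363.7 196.7]] ((387.0868835449219, 214.25), (53.68217849731445, 26.780048370361328), 9.66124153137207) 10.075572430184042 [387.24155337 214.4714225 ]
```

```bash
python3 -m inch '[[[0.1,0.4,-3],[0,0,2.5],1],[[0,0,-4],[0,0,0],1],[[0,0,-4],[0,0,0],1],[[0,0,-4],[0,0,0],1],[[0,0,0],[0,0,0],1]]';python3 -m inch '[[[0,0,0],[0,0,0],1],[[0,0,0],[0,0,0],1]]'
```

```text
time_s: 1.4
position: [0.3837, 0.2129, 0.0709]
tcp_rot: [[0.984, 0.176, -0.008], [0.176, -0.984, -0.007], [-0.01, 0.005, -1.0]]
wrist_force: [-1.0, -0.4, 0.6]
gripper_width: 0.0918
time_s: 1.57
position: [0.3884, 0.2153, 0.0782]
tcp_rot: [[0.985, 0.175, 0.001], [0.175, -0.985, 0.001], [0.001, -0.001, -1.0]]
wrist_force: [-1.1, 0.1, 0.1]
gripper_width: 0.092
```

```bash
python3 -m inch '[[[-0.1,-0.1,-3],[0,0,0],1],[[0,0,-2.6],[0,0,0],1],[[0,0,-1],[0,0,0],1],[[0,0,0],[0,0,0],1],[[0,0,0],[0,0,0],0.3]]' 40;python3 -m inch '[[[0,0,0],[0,0,0],0],[[0,0,0],[0,0,0],0],[[0,0,0],[0,0,0],0],[[0,0,0],[0,0,0],0],[[0,0,0],[0,0,0],0]]'
```

```text
time_s: 1.98
position: [0.388, 0.2145, 0.0126]
tcp_rot: [[0.985, 0.174, 0.002], [0.174, -0.985, 0.002], [0.002, -0.002, -1.0]]
wrist_force: [0.3, 0.3, -0.0]
gripper_width: 0.0884
time_s: 2.4
position: [0.3869, 0.2136, 0.0112]
tcp_rot: [[0.985, 0.174, 0.001], [0.174, -0.985, 0.001], [0.001, -0.0, -1.0]]
wrist_force: [-0.5, 0.5, -0.3]
gripper_width: 0.0564
```

```bash
python3 -m inch '[[[0,0,0],[0,0,0],0],[[0,0,0],[0,0,0],0],[[0,0,1],[0,0,0],0],[[0,0,3],[0,0,0],0],[[0,0,3.5],[0,0,0],0]]'; python3 -m inch '[[[0,0,4],[0,0,0],0],[[1.5,-2,3],[0,0,-1.8],0],[[2.3,-2.9,2],[0,0,-1.8],0],[[2.3,-2.9,2],[0,0,-1.8],0],[[2.3,-2.9,2],[0,0,-1.8],0]]'; python3 -m inch '[[[2.3,-2.9,1],[0,0,-1.8],0],[[2.3,-2.9,0],[0,0,-1.8],0],[[2.3,-2.9,0],[0,0,-1.8],0],[[2,-2.5,0],[0,0,-1.8],0],[[1.3,-1.4,0],[0,0,0],0]]'; python3 -m inch '[[[0,0,0],[0,0,0],0],[[0,0,0],[0,0,0],0],[[0,0,0],[0,0,0],0]]';python3 - <<'E'
from h import *
m,im=snap("wrist","w2.png"); import pickle; pickle.dump(m,open('w2.pkl','wb'))
E
```

```text
time_s: 2.82
position: [0.3851, 0.2121, 0.085]
tcp_rot: [[0.985, 0.174, -0.004], [0.174, -0.985, -0.004], [-0.005, 0.003, -1.0]]
wrist_force: [1.7, 0.4, -3.3]
gripper_width: 0.0538
time_s: 3.23
position: [0.4702, 0.106, 0.2163]
tcp_rot: [[0.999, 0.049, -0.0], [0.049, -0.999, 0.0], [-0.0, -0.0, -1.0]]
wrist_force: [0.7, 0.3, -4.0]
gripper_width: 0.0536
time_s: 3.65
position: [0.573, -0.0229, 0.2248]
tcp_rot: [[0.997, -0.082, -0.0], [-0.082, -0.997, -0.002], [-0.0, 0.002, -1.0]]
wrist_force: [0.5, 0.2, -3.1]
gripper_width: 0.0536
time_s: 3.9
position: [0.5711, -0.018, 0.2244]
tcp_rot: [[0.997, -0.076, -0.002], [-0.076, -0.997, 0.0], [-0.002, -0.0, -1.0]]
wrist_force: [-0.3, 0.8, -2.7]
gripper_width: 0.0537
```

View pics/w2.png

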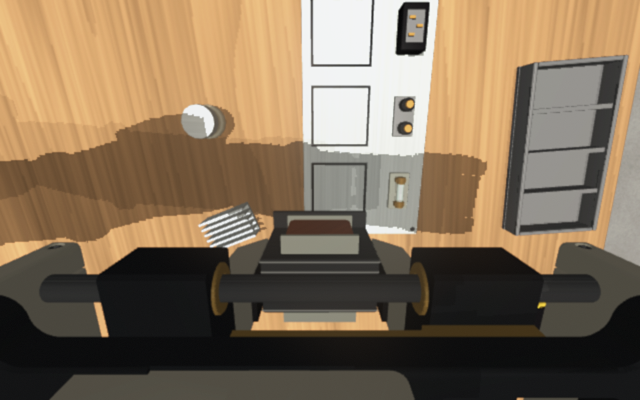

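The wrist view shows all the squares: the inlet square at (341,30), the posts square at (340,116) and the fuse square at (338,190) in shadow. The transformer is held level. I'll measure the squares.

Run:
```python
from h import *
import pickle
m=pickle.load(open('w2.pkl','rb')); im=cv2.imread('pics/w2.png'); g=cv2.cvtColor(im,cv2.COLOR_BGR2GRAY)
k=(g<75).astype(np.uint8)
def rect(win):
    x0,y0,x1,y1=win; z=np.zeros_like(k); z[y0:y1,x0:x1]=k[y0:y1,x0:x1]
    c=np.vstack([q[:,0] for q in cv2.findContours(z,0,1)[0] if len(q)>15]); 
    r=cv2.minAreaRect(np.array([pt(m,u,v,.005)[:2] for u,v in c],np.float32)*1000); print(win,[np.round(x,1) for x in r])
rect((307,80,376,152)); rect((307,0,378,72))
# bottom edge corners etc. of fuse square
k=(g<60).astype(np.uint8); rect((307,157,372,212))
for p in ((609,150),(602.1,60.3),(595.2,-29.4)): print(proj(m,[p[0]/1e3,p[1]/1e3,.005]))
```

```text
Traceback (most recent call last):
ValueError: need at least one array to concatenate
```

Run:
```python
from h import *
import pickle
m=pickle.load(open('w2.pkl','rb')); im=cv2.imread('pics/w2.png'); g=cv2.cvtColor(im,cv2.COLOR_BGR2GRAY)
print(g[116,305:320],g[185,305:320],g[20,305:320])
bh=cv2.morphologyEx(g,cv2.MORPH_BLACKHAT,np.ones((9,9),np.uint8)); k=(bh>35).astype(np.uint8)
for win in((307,80,376,152),(307,0,378,72),(307,157,372,212)):
    x0,y0,x1,y1=win; z=np.zeros_like(k); z[y0:y1,x0:x1]=k[y0:y1,x0:x1]
    c=max(cv2.findContours(z,0,1)[0],key=lambda q:cv2.boundingRect(q)[3]*cv2.boundingRect(q)[2])[:,0]
    r=cv2.minAreaRect(np.array([pt(m,u,v,.005)[:2] for u,v in c],np.float32)*1000); print(win,[np.round(x,1) for x in r])
for p in ((609,150),(602.1,60.3),(595.2,-29.4)): print(proj(m,[p[0]/1e3,p[1]/1e3,.005]))
```

```text
[242 242 242 242 243 238 162 104 167 239 244 242 242 242 242] [147 148 147 148 147 133  91  52  75 134 144 142 143 142 142] [243 243 244 244 241 181  89 116 215 243 244 244 244 243 243]
(307, 80, 376, 152) [array([601.9,  61. ]), array([70.3, 70.2]), np.float64(85.6)]
(307, 0, 378, 72) [array([608.6, 149.4]), array([66.2, 70.5]), np.float64(85.6)]
(307, 157, 372, 212) [array([592.3, -25.5]), array([64.1, 76. ]), np.float64(85.7)]
(np.float64(341.6684799090762), np.float64(33.237227347171256))
(np.float64(340.10846582662447), np.float64(116.88111279486236))
(np.float64(338.7467665622813), np.float64(189.89187504511366))
```

```bash
python3 -m inch '[[[0.8,3.4,0],[0,0,0],0],[[0.8,3.4,0],[0,0,0],0],[[0.8,3.4,-2],[0,0,0],0],[[0.8,3.4,-2],[0,0,0],0],[[0.6,3.3,-2],[0,0,0],0]]' >/dev/null; python3 -m inch '[[[0,0,-3],[0,0,0],0],[[0,0,-3],[0,0,0],0],[[0,0,0],[0,0,0],0],[[0,0,0],[0,0,0],0],[[0,0,0],[0,0,0],0]]';python3 -m inch '[[[0,0,0],[0,0,0],0],[[0,0,0],[0,0,0],0],[[0,0,0],[0,0,0],0]]'
```

```text
time_s: 4.78
position: [0.6106, 0.1504, 0.1069]
tcp_rot: [[0.997, -0.077, 0.001], [-0.077, -0.997, 0.0], [0.001, -0.001, -1.0]]
wrist_force: [-0.1, -0.6, -3.8]
gripper_width: 0.0537
time_s: 5.03
position: [0.6109, 0.1503, 0.1068]
tcp_rot: [[0.997, -0.077, 0.002], [-0.077, -0.997, 0.001], [0.002, -0.001, -1.0]]
wrist_force: [0.1, 0.3, -3.9]
gripper_width: 0.054
```

```bash
python3 -m inch '[[[-0.2,0,-3],[0,0,0],0],[[0,0,-3],[0,0,0],0],[[0,0,-2],[0,0,0],0],[[0,0,-0.5],[0,0,0],0],[[0,0,0],[0,0,0],0]]' >/dev/null; python3 -m inch '[[[0,0,0],[0,0,0],0],[[0,0,0],[0,0,0],0],[[0,0,0],[0,0,0],0]]'
```

```text
time_s: 5.7
position: [0.6093, 0.1505, 0.0219]
tcp_rot: [[0.997, -0.077, 0.003], [-0.077, -0.997, 0.001], [0.003, -0.001, -1.0]]
wrist_force: [0.2, 0.0, -4.2]
gripper_width: 0.054
```

```bash
python3 -m inch '[[[0,0,-0.2],[0,0,0],0],[[0,0,-0.15],[0,0,0],0],[[0,0,0],[0,0,0],0],[[0,0,0],[0,0,0],0]]'; python3 -m inch '[[[0,0,-0.1],[0,0,0],0],[[0,0,0],[0,0,0],0],[[0,0,0],[0,0,0],0]]'
```

```text
time_s: 6.03
position: [0.608, 0.1503, 0.0167]
tcp_rot: [[0.997, -0.076, -0.0], [-0.076, -0.997, 0.0], [-0.0, -0.0, -1.0]]
wrist_force: [-0.3, 0.5, -4.0]
gripper_width: 0.0535
time_s: 6.28
position: [0.6082, 0.1503, 0.0162]
tcp_rot: [[0.997, -0.077, 0.0], [-0.077, -0.997, 0.0], [0.0, -0.0, -1.0]]
wrist_force: [-2.1, -0.1, 4.8]
gripper_width: 0.0537
```

```bash
python3 -m inch '[[[0,0,0],[0,0,0],0.4],[[0,0,0],[0,0,0],0.4],[[0,0,0],[0,0,0],0.4],[[0,0,0],[0,0,0],0.4],[[0,0,1],[0,0,0],0.4]]'; python3 -m inch '[[[0,0,2],[0,0,0],0.4],[[0,0,3],[0,0,0],0.4],[[0,0,4],[0,0,0],0.4],[[-1.8,2.2,2],[0,0,0],1],[[-2.3,3.2,0],[0,0,0],1]]'; python3 -m inch '[[[-2.3,3.2,0],[0,0,0],1],[[-2.3,3.2,0],[0,0,0],1],[[-2.3,3.2,-0],[0,0,0],1],[[-1.9,2.8,0],[0,0,0],1],[[0,0,0],[0,0,0],1]]';python3 -m inch '[[[0,0,0],[0,0,0],1],[[0,0,0],[0,0,0],1],[[0,0,0],[0,0,0],1]]'
```

```text
time_s: 6.7
position: [0.6069, 0.15, 0.0243]
tcp_rot: [[0.997, -0.077, -0.003], [-0.077, -0.997, -0.001], [-0.003, 0.001, -1.0]]
wrist_force: [0.0, -0.0, -0.6]
gripper_width: 0.0641
time_s: 7.12
position: [0.572, 0.201, 0.1419]
tcp_rot: [[0.996, -0.084, 0.01], [-0.084, -0.996, 0.002], [0.01, -0.002, -1.0]]
wrist_force: [1.0, 1.3, 0.7]
gripper_width: 0.0735
time_s: 7.53
position: [0.4736, 0.3362, 0.1359]
tcp_rot: [[0.998, -0.066, -0.003], [-0.066, -0.998, 0.004], [-0.003, -0.003, -1.0]]
wrist_force: [-1.4, 1.1, 0.0]
gripper_width: 0.0918
time_s: 7.78
position: [0.4802, 0.3268, 0.1361]
tcp_rot: [[0.997, -0.079, 0.001], [-0.079, -0.997, -0.0], [0.001, 0.0, -1.0]]
wrist_force: [0.0, -0.2, 0.1]
gripper_width: 0.0919
```

```bash
python3 -m inch '[[[-0.1,0.1,-4],[0,0,0],1],[[0,0,-4],[0,0,0],1],[[0,0,-3],[0,0,0],1],[[0,0,-1.3],[0,0,0],1],[[0,0,0],[0,0,0],1]]' 20; python3 -m inch '[[[0,0,0],[0,0,0],0],[[0,0,0],[0,0,0],-0.1],[[0,0,0],[0,0,0],-0.5],[[0,0,0],[0,0,0],-0.5],[[0,0,0],[0,0,0],-0.5]]'; python3 -m inch '[[[0,0,0],[0,0,0],-0.5],[[0,0,0],[0,0,0],-0.5],[[0,0,0],[0,0,0],-0.5],[[0,0,0],[0,0,0],-0.5]]'
```

```text
time_s: 8.2
position: [0.4773, 0.3261, 0.0096]
tcp_rot: [[0.997, -0.079, -0.004], [-0.079, -0.997, -0.004], [-0.003, 0.005, -1.0]]
wrist_force: [-0.9, -0.4, 0.5]
gripper_width: 0.0916
time_s: 8.62
position: [0.4786, 0.3297, 0.0137]
tcp_rot: [[0.997, -0.077, 0.001], [-0.077, -0.997, 0.001], [0.001, -0.001, -1.0]]
wrist_force: [0.3, 0.2, -0.0]
gripper_width: 0.0632
time_s: 8.95
position: [0.478, 0.3293, 0.0127]
tcp_rot: [[0.997, -0.076, 0.0], [-0.076, -0.997, 0.0], [0.0, -0.0, -1.0]]
wrist_force: [0.5, -0.1, -0.9]
gripper_width: 0.0365
```

```bash
python3 -m inch '[[[0,0,0],[0,0,0],-0.5],[[0,0,1.5],[0,0,0],-0.5],[[0,0,3.5],[0,0,0],-0.5],[[0,0,4],[0,0,0],-0.5],[[0,-1,3],[0,0,0],-0.5]]'; python3 -m inch '[[[1,-3,1],[0,0,0],-0.5],[[1.2,-3.7,0],[0,0,0],-0.5],[[1.2,-3.7,0],[0,0,0],-0.5],[[1.2,-3.7,0],[0,0,0],-0.5],[[1.2,-3.7,0],[0,0,0],-0.5]]' ; python3 -m inch '[[[1.2,-3.7,0],[0,0,0],-0.5],[[1.2,-3.7,0],[0,0,0],-0.5],[[1.2,-3.7,0],[0,0,0],-0.5],[[1.2,-3.7,0],[0,0,0],-0.5],[[1,-2,-1],[0,0,0],-0.5]]'; python3 -m inch '[[[0,0,-3],[0,0,0],-0.5],[[0,0,-1],[0,0,0],-0.5],[[0,0,0],[0,0,0],-0.5],[[0,0,0],[0,0,0],-0.5],[[0,0,0],[0,0,0],-0.5]]'
```

```text
time_s: 9.37
position: [0.4781, 0.3211, 0.1348]
tcp_rot: [[0.997, -0.075, 0.001], [-0.075, -0.997, 0.001], [0.001, -0.001, -1.0]]
wrist_force: [0.5, 1.4, -0.8]
gripper_width: 0.0347
time_s: 9.78
position: [0.5362, 0.1396, 0.1428]
tcp_rot: [[0.997, -0.076, 0.0], [-0.076, -0.997, 0.0], [0.0, -0.0, -1.0]]
wrist_force: [1.0, 0.3, -0.7]
gripper_width: 0.0348
time_s: 10.2
position: [0.5954, -0.0327, 0.1344]
tcp_rot: [[0.997, -0.081, 0.003], [-0.081, -0.997, -0.002], [0.003, 0.002, -1.0]]
wrist_force: [0.8, 0.2, -0.4]
gripper_width: 0.0348
time_s: 10.62
position: [0.5944, -0.0255, 0.0935]
tcp_rot: [[0.997, -0.075, 0.001], [-0.075, -0.997, 0.0], [0.001, -0.001, -1.0]]
wrist_force: [0.4, 0.3, -0.0]
gripper_width: 0.0346
```

```bash
python3 -m inch '[[[0.1,-0.3,-3],[0,0,0],-0.5],[[0,0,-3],[0,0,0],-0.5],[[0,0,-1.1],[0,0,0],-0.5],[[0,0,0],[0,0,0],-0.5],[[0,0,0],[0,0,0],-0.5]]'; python3 -m inch '[[[0,0,0],[0,0,0],-0.5],[[0,0,0],[0,0,0],-0.5],[[0,0,0],[0,0,0],-0.5]]'
```

```text
time_s: 11.03
position: [0.5954, -0.0293, 0.0225]
tcp_rot: [[0.997, -0.076, 0.0], [-0.076, -0.997, 0.0], [0.0, -0.0, -1.0]]
wrist_force: [0.7, -0.4, 0.6]
gripper_width: 0.035
time_s: 11.28
position: [0.596, -0.0297, 0.0231]
tcp_rot: [[0.997, -0.077, 0.002], [-0.077, -0.997, 0.0], [0.002, -0.0, -1.0]]
wrist_force: [-0.6, 0.3, -1.0]
gripper_width: 0.0348
```

Adjusting slightly, then lowering to contact.

```bash
python3 -m inch '[[[-0.1,0.1,-0.2],[0,0,0],-0.5],[[0,0,-0.15],[0,0,0],-0.5],[[0,0,-0.1],[0,0,0],-0.5],[[0,0,0],[0,0,0],-0.5],[[0,0,0],[0,0,0],-0.5]]'; python3 -m inch '[[[0,0,-0.1],[0,0,0],-0.5],[[0,0,0],[0,0,0],-0.5],[[0,0,0],[0,0,0],-0.5]]'
```

```text
time_s: 11.7
position: [0.5941, -0.0285, 0.0177]
tcp_rot: [[0.997, -0.076, 0.0], [-0.076, -0.997, 0.001], [0.0, -0.001, -1.0]]
wrist_force: [-2.1, 0.4, 6.8]
gripper_width: 0.0346
time_s: 11.95
position: [0.5941, -0.0285, 0.0176]
tcp_rot: [[0.997, -0.077, 0.0], [-0.077, -0.997, 0.001], [0.0, -0.001, -1.0]]
wrist_force: [-6.1, 0.9, 18.7]
gripper_width: 0.0347
```

```bash
python3 -m inch '[[[0,0,0.1],[0,0,0],-0.5],[[0,0,0],[0,0,0],-0.1],[[0,0,0],[0,0,0],-0.1],[[0,0,0],[0,0,0],0],[[0,0,0.5],[0,0,0],0]]'; python3 -m inch '[[[0,0,2],[0,0,0],0],[[0,0,3.5],[0,0,0],0],[[0,0,4],[0,0,0],0],[[-0.5,0,4],[0,0,-6.8],1],[[-1.6,-0.4,2],[0,0,-6.8],1]]'; python3 -m inch '[[[-1.8,-0.5,1],[0,0,-6.8],1],[[-1.8,-0.5,1],[0,0,-6.8],1],[[-1.8,-0.5,0],[0,0,-6.8],1],[[-1.8,-0.5,0],[0,0,-6.8],1],[[-1.8,-0.5,0],[0,0,-6.8],1]]';python3 -m inch '[[[-1.8,-0.5,0],[0,0,-6.8],1],[[-1.6,-0.5,0],[0,0,-6.8],1],[[-1,-0.2,0],[0,0,-7],1],[[0,0,0],[0,0,0],1],[[0,0,0],[0,0,0],1]]'; python3 -m inch '[[[0,0,0],[0,0,0],1],[[0,0,0],[0,0,0],1]]'
python3 - <<'E'
from h import *
m,im=snap("wrist","w3.png"); import pickle; pickle.dump(m,open('w3.pkl','wb')); print(sensors.state()['qpos'])
E
```

```text
time_s: 12.37
position: [0.5934, -0.0287, 0.0213]
tcp_rot: [[0.997, -0.077, -0.002], [-0.077, -0.997, -0.0], [-0.002, 0.0, -1.0]]
wrist_force: [0.3, 0.1, -0.6]
gripper_width: 0.0455
time_s: 12.78
position: [0.5763, -0.0324, 0.1819]
tcp_rot: [[0.95, -0.313, 0.007], [-0.313, -0.95, 0.001], [0.006, -0.003, -1.0]]
wrist_force: [1.9, -0.3, 1.4]
gripper_width: 0.0551
time_s: 13.2
position: [0.4822, -0.058, 0.1975]
tcp_rot: [[0.611, -0.792, 0.0], [-0.792, -0.611, 0.0], [-0.0, -0.001, -1.0]]
wrist_force: [0.1, 0.3, 0.9]
gripper_width: 0.0879
time_s: 13.62
position: [0.4392, -0.0694, 0.1975]
tcp_rot: [[0.303, -0.953, 0.001], [-0.953, -0.303, 0.001], [-0.0, -0.001, -1.0]]
wrist_force: [-0.1, -0.5, 0.1]
gripper_width: 0.0917
time_s: 13.78
position: [0.44, -0.0695, 0.1973]
tcp_rot: [[0.303, -0.953, 0.001], [-0.953, -0.303, -0.0], [0.001, -0.0, -1.0]]
wrist_force: [-0.1, 0.2, -0.7]
gripper_width: 0.0916
[-0.71715616  0.21382408  0.90798878  2.07889474 -0.20804158  0.93983494
 -0.96083393]
```

View pics/w3.png

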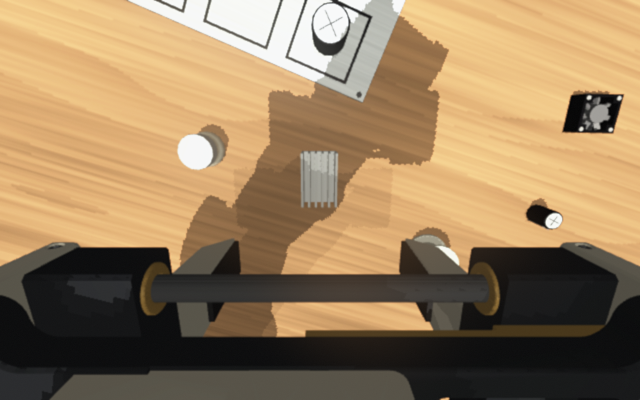

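The wrist view shows the heat sink upright at (319,180) and aligned with the jaws, the capacitor in its square at (331,23), the fan at (594,113) and the small capacitor at (545,216).

Run:
```python
from h import *
import pickle
m=pickle.load(open('w3.pkl','rb')); im=cv2.imread('pics/w3.png'); h=cv2.cvtColor(im,cv2.COLOR_BGR2HSV); S,V=h[...,1],h[...,2]
def box(mask,win,z,nm):
    k=np.zeros(mask.shape,np.uint8); x0,y0,x1,y1=win; k[y0:y1,x0:x1]=mask[y0:y1,x0:x1]*255
    k=cv2.morphologyEx(k,cv2.MORPH_CLOSE,np.ones((5,5)))
    c=max(cv2.findContours(k,0,1)[0],key=cv2.contourArea)[:,0]
    r=cv2.minAreaRect(np.array([pt(m,u,v,z)[:2] for u,v in c],np.float32)*1000); print(nm,[np.round(x,1) for x in r],cv2.boundingRect(c))
box((S<50)&(V>90),(290,140,350,215),.03,'hs')
box((S<60)&(V>200),(312,0,350,43),.053,'cap')
box(V<80,(550,80,635,140),.02,'fan@.02')
box((S<60)&(V>150),(542,208,566,232),.032,'small')
print(proj(m,[.5951,-.029,.053]),proj(m,[.5951,-.029,.005]))
a=cv2.resize(im[0:90,270:380],None,fx=4,fy=4,interpolation=cv2.INTER_CUBIC); b=cv2.resize(im[80:140,550:630],None,fx=4,fy=4,interpolation=cv2.INTER_CUBIC)
b=cv2.copyMakeBorder(b,0,120,0,0,cv2.BORDER_CONSTANT); cv2.imwrite('pics/w3c.png',np.hstack([a,b]))
```

```text
hs [array([453. , -64.2]), array([61.6, 39.4]), np.float64(17.0)] (301, 151, 37, 56)
cap [array([596.2, -29.8]), array([33.1, 32.8]), np.float64(17.6)] (312, 0, 38, 43)
fan@.02 [array([ 607.8, -321. ]), array([38.6, 53.8]), np.float64(16.2)] (563, 94, 60, 39)
small [array([ 488.8, -332.4]), array([18.5, 17.8]), np.float64(67.2)] (545, 213, 18, 16)
(np.float64(329.22253863975584), np.float64(22.334184517080956)) (np.float64(327.8139877168661), np.float64(36.9483087409055))
```

View pics/w3c.png

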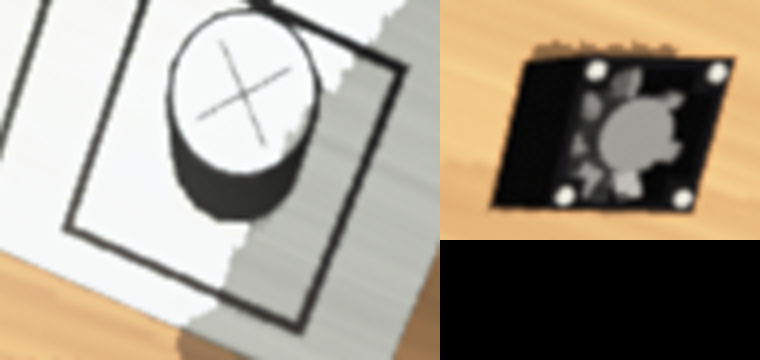

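```bash
python3 -m inch '[[[0.6,0.25,-4],[0,0,-0.6],1],[[0.65,0.25,-4],[0,0,0],1],[[0,0,-4],[0,0,0],1],[[0,0,-3],[0,0,0],1],[[0,0,-1],[0,0,0],1]]' 25; python3 -m inch '[[[0,0,0],[0,0,0],0.5],[[0,0,0],[0,0,0],0.5],[[0,0,0],[0,0,0],0.5]]'
```

```text
time_s: 14.25
position: [0.4495, -0.0647, 0.0334]
tcp_rot: [[0.29, -0.957, -0.006], [-0.957, -0.29, -0.001], [-0.001, 0.006, -1.0]]
wrist_force: [-1.1, 0.4, 0.6]
gripper_width: 0.0915
time_s: 14.5
position: [0.4529, -0.065, 0.0387]
tcp_rot: [[0.289, -0.957, 0.003], [-0.957, -0.289, 0.0], [0.001, -0.002, -1.0]]
wrist_force: [-0.1, 0.5, -0.4]
gripper_width: 0.0766
```

```bash
python3 -m inch '[[[0,0,-2],[0,0,0],0.5],[[0,0,-1.2],[0,0,0],0.5],[[0,0,0],[0,0,0],0.3],[[0,0,0],[0,0,0],-0.3],[[0,0,0],[0,0,0],-0.3]]'; python3 -m inch '[[[0,0,0],[0,0,0],-0.3],[[0,0,0],[0,0,0],-0.3],[[0,0,0],[0,0,0],-0.3],[[0,0,0],[0,0,0],-0.3],[[0,0,0],[0,0,0],-0.3]]'
```

```text
time_s: 14.92
position: [0.4526, -0.0648, 0.0066]
tcp_rot: [[0.289, -0.957, 0.002], [-0.957, -0.289, 0.0], [0.0, -0.002, -1.0]]
wrist_force: [-0.3, -0.9, 0.7]
gripper_width: 0.0535
time_s: 15.33
position: [0.4523, -0.0647, 0.006]
tcp_rot: [[0.289, -0.957, 0.002], [-0.957, -0.289, 0.0], [0.0, -0.002, -1.0]]
wrist_force: [-1.8, 1.0, 10.2]
gripper_width: 0.0396
```

```bash
python3 -m inch '[[[0,0,0],[0,0,0],-0.3],[[0,0,2],[0,0,0],-0.3],[[0,0,4],[0,0,0],-0.3],[[0,0,4],[0,0,0],-0.3],[[1,1,2],[0,0,-1.2],-0.3]]'; python3 -m inch '[[[2.5,2,0],[0,0,-4],-0.3],[[2.5,2,0],[0,0,-4],-0.3],[[2.5,2,0],[0,0,-4],-0.3],[[2.5,2,0],[0,0,-4],-0.3],[[2.5,2,0],[0,0,-4],-0.3]]'; python3 -m inch '[[[1.5,1.5,-1],[0,0,0],-0.3],[[0,0,-2],[0,0,0],-0.3],[[0,0,0],[0,0,0],-0.3],[[0,0,0],[0,0,0],-0.3],[[0,0,0],[0,0,0],-0.3]]';python3 -m inch '[[[0,0,0],[0,0,0],-0.3],[[0,0,0],[0,0,0],-0.3]]'
```

```text
time_s: 15.75
position: [0.4607, -0.0573, 0.1286]
tcp_rot: [[0.265, -0.964, 0.001], [-0.964, -0.265, -0.0], [0.001, -0.001, -1.0]]
wrist_force: [1.7, -0.9, -2.0]
gripper_width: 0.0398
time_s: 16.17
position: [0.5874, 0.0468, 0.1254]
tcp_rot: [[-0.079, -0.997, -0.0], [-0.997, 0.079, 0.0], [-0.0, 0.0, -1.0]]
wrist_force: [-0.1, -0.7, -0.8]
gripper_width: 0.0399
time_s: 16.58
position: [0.6011, 0.0592, 0.0959]
tcp_rot: [[-0.078, -0.997, -0.0], [-0.997, 0.078, -0.0], [0.0, 0.0, -1.0]]
wrist_force: [-0.5, -0.0, -1.4]
gripper_width: 0.0398
time_s: 16.75
position: [0.6018, 0.0596, 0.0963]
tcp_rot: [[-0.078, -0.997, 0.001], [-0.997, 0.078, 0.0], [-0.001, -0.001, -1.0]]
wrist_force: [-0.1, 0.9, -1.5]
gripper_width: 0.0402
```

```bash
python3 -m inch '[[[0,0.1,-3],[0,0,0],-0.3],[[0,0,-3],[0,0,0],-0.3],[[0,0,-1.7],[0,0,0],-0.3],[[0,0,-0.3],[0,0,0],-0.3],[[0,0,0],[0,0,0],-0.3]]'; python3 -m inch '[[[0,0,0],[0,0,0],-0.3],[[0,0,0],[0,0,0],-0.3],[[0,0,0],[0,0,0],-0.3]]'
```

```text
time_s: 17.17
position: [0.6011, 0.0608, 0.015]
tcp_rot: [[-0.077, -0.997, -0.001], [-0.997, 0.077, -0.0], [0.0, 0.001, -1.0]]
wrist_force: [0.8, 1.0, -1.3]
gripper_width: 0.0399
time_s: 17.42
position: [0.6026, 0.0612, 0.0166]
tcp_rot: [[-0.077, -0.997, 0.002], [-0.997, 0.077, 0.0], [-0.001, -0.002, -1.0]]
wrist_force: [0.3, -0.1, -1.4]
gripper_width: 0.0402
```

```bash
python3 -m inch '[[[0,0,-0.2],[0,0,0],-0.3],[[0,0,-0.2],[0,0,0],-0.3],[[0,0,0],[0,0,0],-0.3],[[0,0,0],[0,0,0],-0.3]]'; python3 -m inch '[[[0,0,-0.1],[0,0,0],-0.3],[[0,0,0],[0,0,0],-0.3],[[0,0,0],[0,0,0],-0.3]]'
```

```text
time_s: 17.75
position: [0.6016, 0.0614, 0.0112]
tcp_rot: [[-0.076, -0.997, 0.0], [-0.997, 0.076, 0.0], [-0.0, -0.0, -1.0]]
wrist_force: [0.1, -0.3, -1.6]
gripper_width: 0.04
time_s: 18.0
position: [0.6016, 0.0613, 0.0111]
tcp_rot: [[-0.077, -0.997, 0.0], [-0.997, 0.077, 0.001], [-0.001, -0.0, -1.0]]
wrist_force: [-3.6, 1.3, 11.2]
gripper_width: 0.0399
```

```bash
python3 -m inch '[[[0,0,0.1],[0,0,0],-0.1],[[0,0,0],[0,0,0],0.25],[[0,0,0],[0,0,0],0.25],[[0,0,0],[0,0,0],0.25],[[0,0,0.5],[0,0,0],0.25]]'; python3 -m inch '[[[0,0,2],[0,0,0],0.25],[[0,0,3.5],[0,0,0],0.25],[[0,0,4],[0,0,0],0.25],[[-1,0,4],[0,0,0],0.5],[[-2.5,0,3],[0,0,0],1]]'; python3 -m inch '[[[-3,0,2.5],[0,0,0],1],[[-3,0,2],[0,0,0],1],[[-3,0,1],[0,0,0],1],[[0,0,0],[0,0,0],1],[[0,0,0],[0,0,0],1]]';python3 -m inch '[[[0,0,0],[0,0,0],1],[[0,0,0],[0,0,0],1],[[0,0,0],[0,0,0],1]]'
python3 - <<'E'
from h import *
m,im=snap("wrist","w4.png"); import pickle; pickle.dump(m,open('w4.pkl','wb')); print(sensors.state()['qpos'])
cv2.imwrite('pics/w4c.png',cv2.resize(im[0:200,150:490,::-1],None,fx=2.3,fy=2.3,interpolation=cv2.INTER_CUBIC))
m,im=snap("top","top1.png")
E
```

```text
time_s: 18.42
position: [0.6009, 0.0613, 0.0155]
tcp_rot: [[-0.077, -0.997, -0.001], [-0.997, 0.077, -0.0], [0.0, 0.001, -1.0]]
wrist_force: [-0.0, 0.5, -0.7]
gripper_width: 0.0571
time_s: 18.83
position: [0.5693, 0.0605, 0.1845]
tcp_rot: [[-0.077, -0.997, 0.005], [-0.997, 0.077, -0.001], [0.001, -0.005, -1.0]]
wrist_force: [1.4, 0.8, 1.7]
gripper_width: 0.0661
time_s: 19.25
position: [0.4757, 0.0622, 0.2369]
tcp_rot: [[-0.075, -0.997, 0.001], [-0.997, 0.075, 0.003], [-0.003, -0.0, -1.0]]
wrist_force: [0.8, 0.3, -0.9]
gripper_width: 0.0913
time_s: 19.5
position: [0.4772, 0.0608, 0.2359]
tcp_rot: [[-0.077, -0.997, -0.0], [-0.997, 0.077, -0.001], [0.001, 0.0, -1.0]]
wrist_force: [-0.3, -0.2, -0.5]
gripper_width: 0.0917
[-1.10011023  0.28858701  1.10015869  1.9543974  -0.29122587  1.07198859
 -1.52328697]
```

View pics/w4c.png

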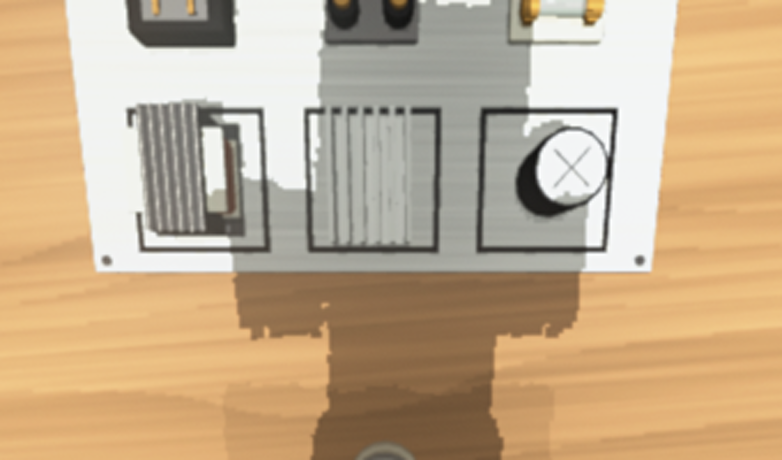

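The view shows all three parts upright in their squares. I'll check centring numerically from these corner readings.

Run:
```python
from h import *
import pickle
m=pickle.load(open('w4.pkl','rb'))
f=lambda L,z:np.array([pt(m,150+u/2.3,v/2.3,z)[:2] for u,v in L])*1000
def q(n,L,z):
    P=f(L,z); r=cv2.minAreaRect(P.astype(np.float32)); print(n,P.mean(0).round(1),[np.round(x,1) for x in r])
q('sqC',[(481,109),(617,109),(606,252),(477,252)],.005)
q('sqH',[(305,108),(442,108),(439,252),(307,252)],.005)
q('sqT',[(125,110),(265,108),(270,251),(140,252)],.005)
q('hs',[(327,108),(408,108),(411,245),(331,245)],.035)
q('tr',[(137,105),(196,101),(204,232),(150,236)],.051)
im=cv2.imread('pics/w4.png');h=cv2.cvtColor(im,cv2.COLOR_BGR2HSV);k=((h[...,1]<60)&(h[...,2]>215)).astype(np.uint8)
print('cap',f([(572,166)],.053))
# fan: hole centres of w3 at z .02
m=pickle.load(open('w3.pkl','rb'))
P=np.array([pt(m,550+(u-440)/4,80+v/4,.02)[:2] for u,v in((596,70),(718,72),(683,198),(564,196))])*1000
print('fan',P.mean(0),cv2.minAreaRect(P.astype(np.float32)))
```

```text
sqC [594.1 -29.3] [array([594.1, -29.3]), array([69.2, 69.6]), np.float64(85.9)]
sqH [601.2  60.3] [array([601.3,  60.5]), array([71. , 69.7]), np.float64(85.6)]
sqT [608.1 150.5] [array([608.1, 150.1]), array([71.3, 69.2]), np.float64(86.2)]
hs [599.2  61.7] [array([599.2,  61.3]), array([39.5, 61.3]), np.float64(86.0)]
tr [607.6 151.4] [array([607.5, 151.2]), array([26.6, 56.9]), np.float64(86.1)]
cap [[594.8344312  -31.13602781]]
fan [ 609.70557842 -329.5050073 ] ((609.7055053710938, -329.4828186035156), (32.13151550292969, 32.4826774597168), 16.69347381591797)
```

```bash
python3 -m inch '[[[0.5,-2,0],[0,0,2],1],[[1.2,-3.8,0],[0,0,2],1],[[1.2,-3.8,0],[0,0,2],1],[[1.2,-3.8,-0.5],[0,0,2],1],[[1.2,-3.8,-0.5],[0,0,2],1]]' >/dev/null; python3 -m inch '[[[1.2,-3.8,-0.5],[0,0,2],1],[[1.2,-3.8,-0.5],[0,0,2],1],[[1.2,-3.8,-0.5],[0,0,2],1],[[1.2,-3.8,-0.5],[0,0,2],1],[[1.2,-3.8,-0.5],[0,0,2],1]]'; python3 -m inch '[[[0.8,-2.2,0],[0,0,0.9],1],[[0,0,0],[0,0,0],1],[[0,0,0],[0,0,0],1],[[0,0,0],[0,0,0],1],[[0,0,0],[0,0,0],1]]'
python3 - <<'E'
from h import *
m,im=snap("wrist","w5.png"); import pickle; pickle.dump(m,open('w5.pkl','wb')); print(sensors.state()['qpos'],proj(m,[.609,-.3285,.02]))
u,v=map(int,proj(m,[.609,-.3285,.02])); x0,y0=u-50,max(v-40,0); print(x0,y0)
cv2.imwrite('pics/w5c.png',cv2.resize(im[y0:y0+80,x0:x0+100,::-1],None,fx=6,fy=6,interpolation=cv2.INTER_CUBIC))
E
```

```text
time_s: 20.43
position: [0.5897, -0.3033, 0.1997]
tcp_rot: [[0.27, -0.963, -0.001], [-0.963, -0.27, 0.0], [-0.001, 0.001, -1.0]]
wrist_force: [1.1, 0.5, -0.1]
gripper_width: 0.092
time_s: 20.85
position: [0.5978, -0.3214, 0.2007]
tcp_rot: [[0.285, -0.958, -0.001], [-0.958, -0.285, 0.001], [-0.001, 0.0, -1.0]]
wrist_force: [-0.7, 0.8, 0.5]
gripper_width: 0.0919
[-0.06185667  0.64498442  0.81281114  1.50389224 -0.48734095  1.20440469
 -0.45401202] (np.float64(328.8136260041062), np.float64(181.51044137022015))
278 141
```

View pics/w5c.png

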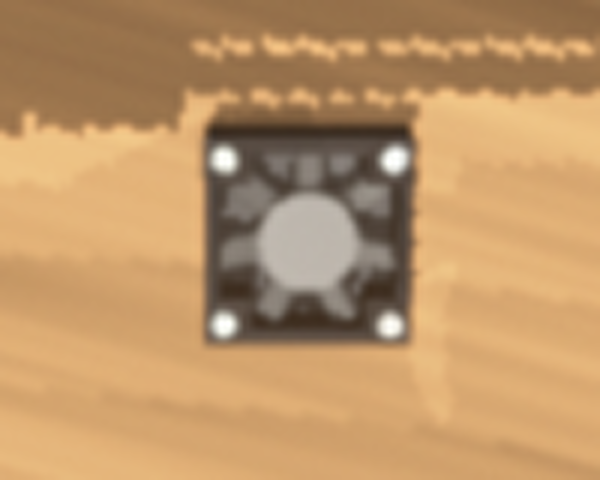

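The fan is squared to the jaws, with its hole centres at about (224,159), (396,159), (390,325) and (224,325) at 6x.

Run:
```python
from h import *
import pickle
m=pickle.load(open('w5.pkl','rb'))
P=np.array([pt(m,278+u/6,141+v/6,.02)[:2] for u,v in((224,159),(396,159),(390,325),(224,325))])*1000
print(P.mean(0),cv2.minAreaRect(P.astype(np.float32)))
```

```text
[ 609.19543572 -329.15758903] ((609.2164306640625, -329.2341003417969), (32.19734191894531, 32.57884979248047), 16.593027114868164)
```

```bash
python3 -m inch '[[[0.6,-0.4,-4],[0,0,0],1],[[0.5,-0.4,-4],[0,0,0],1],[[0,0,-4],[0,0,0],1],[[0,0,-4],[0,0,0],1],[[0,0,-1],[0,0,0],1]]' 15; python3 -m inch '[[[0,0,0],[0,0,0],0.5],[[0,0,0],[0,0,0],0.5],[[0,0,0],[0,0,0],0.5],[[0,0,0],[0,0,0],0.5]]'
```

```text
time_s: 21.32
position: [0.606, -0.3266, 0.0251]
tcp_rot: [[0.286, -0.958, -0.007], [-0.958, -0.286, 0.005], [-0.007, 0.005, -1.0]]
wrist_force: [-1.7, 2.0, 0.1]
gripper_width: 0.0917
time_s: 21.65
position: [0.6101, -0.3317, 0.0342]
tcp_rot: [[0.284, -0.959, 0.004], [-0.959, -0.284, -0.002], [0.003, -0.003, -1.0]]
wrist_force: [-0.3, 0.3, -0.4]
gripper_width: 0.0708
```

```bash
python3 -m inch '[[[-0.1,0.2,-1.5],[0,0,0],0.5],[[0,0,-1.2],[0,0,0],0.5],[[0,0,0],[0,0,0],0.5],[[0,0,0],[0,0,0],0.5],[[0,0,0],[0,0,0],0.5]]'
```

```text
time_s: 22.07
position: [0.6078, -0.3292, 0.0049]
tcp_rot: [[0.284, -0.959, 0.001], [-0.959, -0.284, -0.001], [0.001, -0.0, -1.0]]
wrist_force: [0.0, 0.4, 0.2]
gripper_width: 0.0686
```

```bash
python3 -m inch '[[[0.1,0,-0.1],[0,0,0],0.5],[[0,0,0],[0,0,0],0.3],[[0,0,0],[0,0,0],0],[[0,0,0],[0,0,0],-0.3],[[0,0,0],[0,0,0],-0.3]]'; python3 -m inch '[[[0,0,0],[0,0,0],-0.3],[[0,0,0],[0,0,0],-0.3],[[0,0,0],[0,0,0],-0.3],[[0,0,0],[0,0,0],-0.3],[[0,0,0],[0,0,0],-0.3]]'
```

```text
time_s: 22.48
position: [0.6086, -0.3288, 0.0033]
tcp_rot: [[0.284, -0.959, 0.0], [-0.959, -0.284, -0.0], [0.0, -0.0, -1.0]]
wrist_force: [-0.2, -0.5, -0.3]
gripper_width: 0.0466
time_s: 22.9
position: [0.6086, -0.3288, 0.0032]
tcp_rot: [[0.284, -0.959, 0.0], [-0.959, -0.284, -0.0], [0.0, -0.0, -1.0]]
wrist_force: [-0.1, 0.0, 0.5]
gripper_width: 0.0401
```

```bash
python3 -m inch '[[[0,0,0],[0,0,0],-0.3],[[0,0,2],[0,0,0],-0.3],[[0,0,4],[0,0,0],-0.3],[[0,0,4],[0,0,0],-0.3],[[0,2,3],[0,0,-1],-0.3]]'; python3 -m inch '[[[-0.1,3.9,2],[0,0,-2.5],-0.3],[[-0.1,3.9,1],[0,0,-2.5],-0.3],[[-0.1,3.9,0],[0,0,-2.5],-0.3],[[-0.1,3.9,0],[0,0,-2.5],-0.3],[[-0.1,3.9,0],[0,0,-2.5],-0.3]]'; python3 -m inch '[[[-0.1,3.9,0],[0,0,-2.5],-0.3],[[-0.1,3.9,0],[0,0,-2.5],-0.3],[[-0.1,3.9,0],[0,0,-2.4],-0.3],[[-0.1,3.8,0],[0,0,0],-0.3],[[0,2,0],[0,0,0],-0.3]]';python3 -m inch '[[[0,0,-2],[0,0,0],-0.3],[[0,0,-1.5],[0,0,0],-0.3],[[0,0,0],[0,0,0],-0.3],[[0,0,0],[0,0,0],-0.3],[[0,0,0],[0,0,0],-0.3]]'
```

```text
time_s: 23.32
position: [0.6074, -0.3139, 0.1366]
tcp_rot: [[0.262, -0.965, 0.001], [-0.965, -0.262, -0.005], [0.005, -0.0, -1.0]]
wrist_force: [-0.2, -1.7, 1.6]
gripper_width: 0.0398
time_s: 23.73
position: [0.6033, -0.1138, 0.1624]
tcp_rot: [[0.05, -0.999, 0.001], [-0.999, -0.05, 0.0], [-0.0, -0.001, -1.0]]
wrist_force: [0.5, 0.4, 1.1]
gripper_width: 0.0399
time_s: 24.15
position: [0.599, 0.0655, 0.1615]
tcp_rot: [[-0.071, -0.997, -0.001], [-0.997, 0.071, 0.002], [-0.002, 0.001, -1.0]]
wrist_force: [0.2, 0.7, 0.0]
gripper_width: 0.0398
time_s: 24.57
position: [0.6, 0.0586, 0.128]
tcp_rot: [[-0.078, -0.997, 0.001], [-0.997, 0.078, -0.0], [0.0, -0.001, -1.0]]
wrist_force: [-0.6, 0.0, -1.3]
gripper_width: 0.04
```

```bash
python3 -m inch '[[[0.1,0.3,-3],[0,0,0],-0.3],[[0,0,-3],[0,0,0],-0.3],[[0,0,-1.8],[0,0,0],-0.3],[[0,0,-0.6],[0,0,0],-0.3],[[0,0,0],[0,0,0],-0.3]]'; python3 -m inch '[[[0,0,0],[0,0,0],-0.3],[[0,0,0],[0,0,0],-0.3],[[0,0,0],[0,0,0],-0.3]]'
```

```text
time_s: 24.98
position: [0.6003, 0.0618, 0.0428]
tcp_rot: [[-0.077, -0.997, -0.001], [-0.997, 0.077, -0.0], [0.0, 0.001, -1.0]]
wrist_force: [-0.4, 0.3, 0.0]
gripper_width: 0.0397
time_s: 25.23
position: [0.6017, 0.0622, 0.0447]
tcp_rot: [[-0.077, -0.997, 0.002], [-0.997, 0.077, 0.0], [-0.001, -0.002, -1.0]]
wrist_force: [-0.4, 0.3, 0.2]
gripper_width: 0.0399
```

```bash
python3 -m inch '[[[0,-0.1,-0.3],[0,0,0],-0.3],[[0,0,-0.15],[0,0,0],-0.3],[[0,0,0],[0,0,0],-0.3],[[0,0,0],[0,0,0],-0.3],[[0,0,0],[0,0,0],-0.3]]'; python3 -m inch '[[[0,0,-0.1],[0,0,0],-0.3],[[0,0,0],[0,0,0],-0.3],[[0,0,0],[0,0,0],-0.3]]'
```

```text
time_s: 25.65
position: [0.6006, 0.0613, 0.0387]
tcp_rot: [[-0.077, -0.997, -0.0], [-0.997, 0.077, -0.0], [0.0, 0.0, -1.0]]
wrist_force: [-0.1, 0.4, 0.4]
gripper_width: 0.04
time_s: 25.9
position: [0.6008, 0.0613, 0.0381]
tcp_rot: [[-0.077, -0.997, 0.0], [-0.997, 0.077, 0.0], [-0.0, -0.0, -1.0]]
wrist_force: [-1.9, 0.9, 5.4]
gripper_width: 0.0396
```

Contact at the expected height. Releasing, backing off and checking.

```bash
python3 -m inch '[[[0,0,0],[0,0,0],-0.05],[[0,0,0],[0,0,0],0.2],[[0,0,0],[0,0,0],0.2],[[0,0,0],[0,0,0],0.2],[[0,0,0.5],[0,0,0],0.2]]'; python3 -m inch '[[[0,0,2],[0,0,0],0.25],[[0,0,3.5],[0,0,0],0.25],[[0,0,4],[0,0,0],0.25],[[-1,0,3],[0,0,0],0.5],[[-2.5,0,2],[0,0,0],1]]'; python3 -m inch '[[[-3,0,2],[0,0,0],1],[[-3,0,1],[0,0,0],1],[[-3,0,1],[0,0,0],1],[[0,0,0],[0,0,0],1],[[0,0,0],[0,0,0],1]]';python3 -m inch '[[[0,0,0],[0,0,0],1],[[0,0,0],[0,0,0],1],[[0,0,0],[0,0,0],1]]'
python3 - <<'E'
from h import *
import pickle
m,im=snap("wrist","w6.png"); pickle.dump(m,open('w6.pkl','wb'))
cv2.imwrite('pics/w6c.png',cv2.resize(im[0:160,150:490,::-1],None,fx=2.3,fy=2.3,interpolation=cv2.INTER_CUBIC))
m,im=snap("side","side1.png"); cv2.imwrite('pics/side1c.png',cv2.resize(im[160:280,220:380,::-1],None,fx=4,fy=4,interpolation=cv2.INTER_CUBIC))
E
```

```text
time_s: 26.32
position: [0.6, 0.0614, 0.042]
tcp_rot: [[-0.077, -0.997, -0.001], [-0.997, 0.077, -0.0], [0.0, 0.001, -1.0]]
wrist_force: [-0.3, 0.2, 0.6]
gripper_width: 0.055
time_s: 26.73
position: [0.5687, 0.0606, 0.1912]
tcp_rot: [[-0.077, -0.997, 0.006], [-0.997, 0.077, -0.001], [0.0, -0.006, -1.0]]
wrist_force: [-0.0, 0.9, 1.6]
gripper_width: 0.0664
time_s: 27.15
position: [0.4747, 0.0624, 0.2283]
tcp_rot: [[-0.075, -0.997, 0.0], [-0.997, 0.075, 0.003], [-0.003, -0.0, -1.0]]
wrist_force: [1.0, 0.9, -0.3]
gripper_width: 0.0916
time_s: 27.4
position: [0.4764, 0.0608, 0.2275]
tcp_rot: [[-0.078, -0.997, 0.0], [-0.997, 0.078, -0.001], [0.001, -0.0, -1.0]]
wrist_force: [-0.4, -1.0, -0.4]
gripper_width: 0.092
```

View pics/w6c.png

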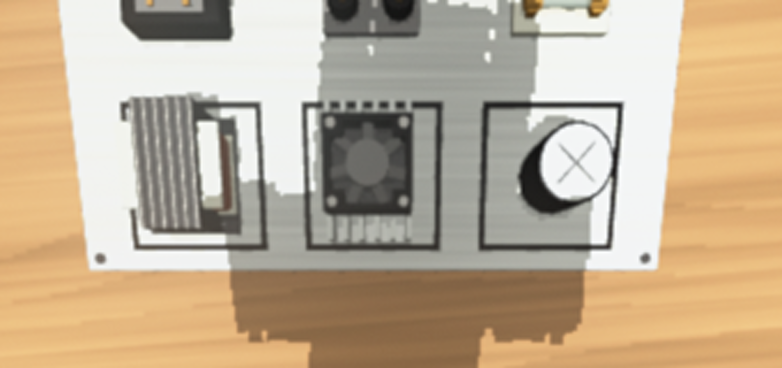

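View pics/side1c.png

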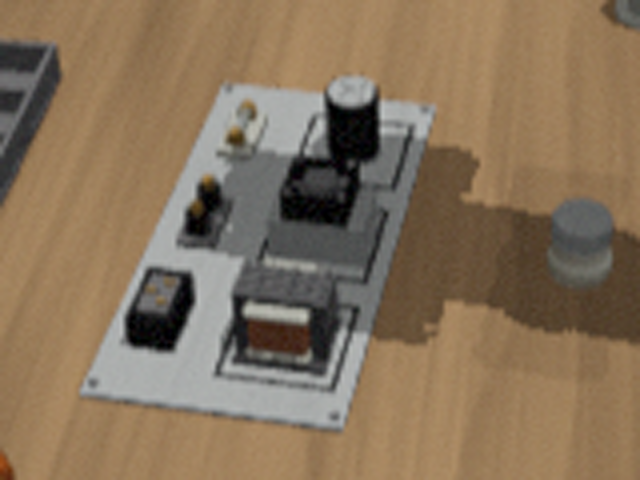

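Run:
```python
from h import *
import pickle
m=pickle.load(open('w6.pkl','rb'))
f=lambda L,z:np.array([pt(m,150+u/2.3,v/2.3,z)[:2] for u,v in L])*1000
def q(n,L,z):
    P=f(L,z); r=cv2.minAreaRect(P.astype(np.float32)); print(n,P.mean(0).round(1),[np.round(x,1) for x in r])
q('fan',[(329,122),(406,122),(408,201),(331,201)],.055)
q('hs',[(325,103),(409,103),(412,242),(329,242)],.035)
q('sqH',[(303,102),(442,102),(440,249),(306,249)],.005)
q('sqC',[(484,102),(622,103),(611,249),(480,249)],.005)
print('cap',f([(576,162)],.053))
ms=pickle.load(open('side.pkl','rb'))
for n,p in(('fan top',(.601,.061,.055)),('hs top',(.601,.061,.035))):
  for dx,dy in((-1,-1),(1,-1),(1,1),(-1,1)):
    a=.02 if n[0]=='f' else .03; c,s=.997,-.077; x,y=dx*a,dy*.02
    u,v=proj(ms,[p[0]+c*x-s*y,p[1]+s*x+c*y,p[2]]); print(n,dx,dy,round((u-220)*4),round((v-160)*4))
```

```text
fan [601.3  61. ] [array([601.3,  60.8]), array([34.6, 32.1]), np.float64(85.6)]
hs [599.1  61.7] [array([599. ,  61.3]), array([40. , 60.6]), np.float64(85.9)]
sqH [601.5  60.3] [array([601.5,  60.4]), array([70.3, 69.4]), np.float64(85.6)]
sqC [594.4 -29.5] [array([594.6, -29.5]), array([68.7, 69.9]), np.float64(86.0)]
cap [[594.49787714 -30.75423867]]
fan top -1 -1 361 159
fan top 1 -1 297 151
fan top 1 1 281 192
fan top -1 1 347 200
hs top -1 -1 378 186
hs top 1 -1 282 175
hs top 1 1 266 216
hs top -1 1 364 228
```

The fan is at (601.3,61), centred on the square. The heat sink reads about 2 mm nearer (-x), and since the two end-edge readings are uncertain I'll check it once more from the fixed cameras.

Run:
```python
from h import *
import pickle
ms=pickle.load(open('side.pkl','rb')); im=cv2.imread('pics/side1.png')
b=cv2.resize(im[190:240,270:335],None,fx=9,fy=9,interpolation=cv2.INTER_CUBIC); 
def P(x,y,z,X=.6013,Y=.061):
    c,s=.997,-.077; return proj(ms,[X+c*x-s*y,Y+s*x+c*y,z])
for x,y,z in((-.03,-.02,.035),(-.03,.02,.035),(-.03,.02,.005),(.03,.02,.035),(.03,.02,.005),(-.035,.035,.005),(-.035,-.035,.005),(.035,.035,.005)):
    u,v=P(x,y,z); cv2.circle(b,(int((u-270)*9),int((v-190)*9)),4,(0,0,255),1)
a=cv2.resize(cv2.imread('pics/top1.png')[160:225,225:365],None,fx=4,fy=4,interpolation=cv2.INTER_CUBIC)
print(a.shape,b.shape); cv2.imwrite('pics/chk.png',b)
```

```text
(260, 560, 3) (450, 585, 3)
```

View pics/chk.png

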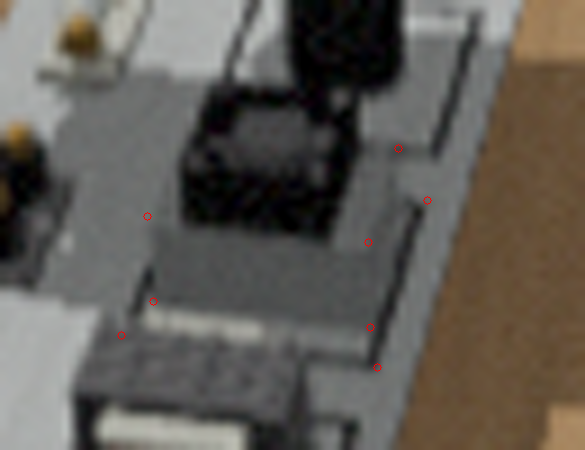

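Run:
```python
from h import *
import pickle
m=pickle.load(open('w6.pkl','rb')); im=cv2.imread('pics/w6.png')
x0,y0=275,38; b=cv2.resize(im[y0:112,x0:350],None,fx=8,fy=8,interpolation=cv2.INTER_CUBIC)
c,s=.997,-.077
for X,col in((.6013,(0,0,255)),(.5983,(255,0,0))):
  for x,y,z in((-.03,-.02,.035),(-.03,.02,.035),(-.03,-.02,.005),(-.03,.02,.005),(.03,.02,.035),(.03,-.02,.035)):
    u,v=proj(m,[X+c*x-s*y,.061+s*x+c*y,z]); cv2.circle(b,(int((u-x0+.5)*8),int((v-y0+.5)*8)),4,col,1)
for x,y in((-.035,-.035),(-.035,.035),(.035,.035),(.035,-.035)):
    u,v=proj(m,[.6015+c*x-s*y,.0607+s*x+c*y,.005]); cv2.circle(b,(int((u-x0+.5)*8),int((v-y0+.5)*8)),4,(0,255,0),1)
cv2.imwrite('pics/chk2.png',b)
```

```text
(no output)
```

View pics/chk2.png

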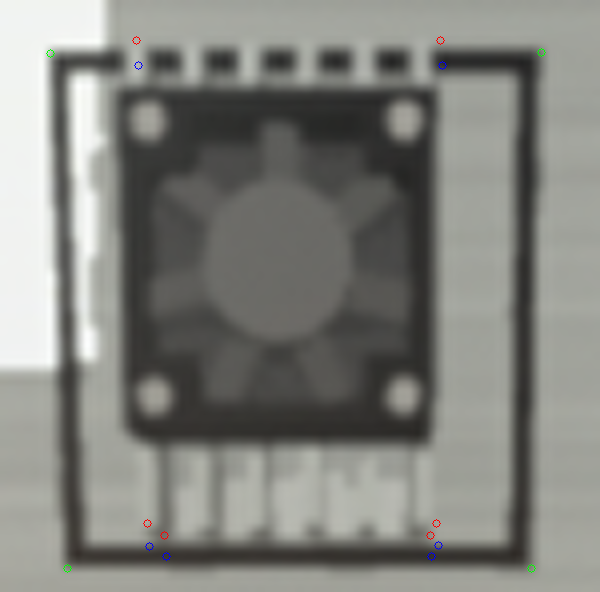

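The 8x crop with projected corners puts the heat sink's near end within about 1 mm of where a heat sink centred under the fan would end (red marks). The earlier 2 mm reading came from the blurred end edge. All parts are centred within about 2 mm and nothing is touching them, so I'm handing in.

Run:
```python
from workcell import robot
print(robot.hand_in())
```

```text
the job is handed in; nothing more can be done
None
```

I placed the parts in the order asked: transformer in the inlet square, larger capacitor in the fuse-holder square, heat sink (fins up) in the posts square, then the fan flat on the heat sink. Each was lowered until it touched and then released. I handed in at about 27 s of the 117 s limit, with the gripper open and clear of everything.

**Last checks, wrist camera:**
- **Transformer:** within about 1 mm of its square's centre, by a view taken before the fan went on.
- **Capacitor:** about 1.3 mm off centre.
- **Fan:** within about 1 mm of the posts square's centre.
- **Angles:** transformer, heat sink and fan are within about 0.5° of square to the plate.

**Where checks disagreed:** two corner readings put the heat sink about 2 mm towards the robot, and a blurred side view suggested 2–4 mm or more. The closest crop showed its near end within about 1 mm of where it should be, so I left it there. That crop could not show the far end.

**Not re-checked:** I did not move the smaller capacitor, and it measured the same before and after the first two placings. I did not measure it again after picking up the fan.

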